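# Jack up the pan of the clinic's pet scale and hold it

### The job

Stand the little pump jack on the counter with its saddle under the marked lift point on the tab at the front of the pet scale, pushing it in by feel until its nose is squarely home against the base of the scale, with the pan still down. Then press the pump handle all the way down so that the jack alone raises the pan, and finish still holding the handle down. Leave the bowl, the tube rack and the jar where they are.

Things in the scene. Friction and masses are not known exactly. Their poses are not given: they have to be found in the camera images.
- scale: Low bench pet scale, fixed to the counter: grey plastic base 240 x 270 x 55 mm high with a steel pan on it. Origin: on the counter, straight below the lift point. +x points from the tab into the scale (away from the jack when it is set), z up. The upright front face of the base, 270 mm wide and reaching down to the counter, is at x = +35 mm and is the stop for the jack's nose.
- pan: Steel pan of the scale, 250 x 290 mm, 10 mm thick, top 71 mm above the counter, side lips to 83 mm; hinged along its far edge, 270 mm behind the lift point, about 1.6 kg (varies by a third or so). It rests on the base; its front swings up freely and falls back. Origin at the lift point.
- lift_point (a point): Lift point: underside of the tab, a steel tongue 50 mm wide and 6 mm thick that sticks out 63 mm from the front of the base, at the middle of the pan's front; a round 30 mm mark on top of the tab shows it. This point is 65 mm above the counter with the pan down; top of tab at 71 mm. The tab reaches 28 mm beyond it towards -x of the scale.
- jack: Loose pump jack, 0.9 kg: metal base plate 225 x 70 x 10 mm on the counter, carrying a 34 mm ram cylinder, a grip post, then the hinged handle. Origin: underside of the base plate, on the saddle's axis. +x points to the nose (front edge of the plate, x = +35 mm); the plate's rear edge is at x = -190 mm; z up. It balances near the post; dragged flat it resists with 4 to 8 N.
- nose (a point): Middle of the jack's front edge, 5 mm above its underside, 35 mm ahead of the saddle axis.
- grip_post (a point): Grip point on the jack's upright steel post, 58 mm behind the saddle axis, 85 mm above the underside. The post is 24 mm wide across the jack (y), 18 mm along it (x), and its top is at 100 mm; take it from above with the fingers either side in y.
- saddle: Flat round saddle of the jack, 32 mm across. Origin: centre of its top face, on the jack's z axis, 58 mm above the underside at rest (7 mm under the tab); it rises straight up 66 mm per rad of the handle, 30 mm in all.
- pump (a joint): Handle angle: 0 with the handle raised (sprung up, 0.45 rad above level), 0.45 fully down against its stop (handle level). No ratchet: the saddle follows the handle both ways, and all drops if the handle is let go. The push on the pad is 2 to 4 N free and up to about 11 N with the pan on the saddle.
- handle: Pump handle: steel bar ending in a grey plastic pad 40 x 44 mm and 10 mm thick, reaching back (-x of the jack) from its pivot 86 mm behind the saddle axis and 52 mm above the underside. Origin on the pivot.
- handle_pad (a point): Top centre of the grey plastic pad, where to push, 92 mm from the pivot: about 97 mm above the counter and 167 mm behind the saddle axis when raised, 57 mm above and 178 mm behind when fully down.
- bowl: Bystander: loose open steel bowl, 110 mm across, 45 mm high. Origin: centre of its underside.
- tube_rack: Bystander: loose clear tube rack, 80 x 130 x 67 mm high, tubes up to 108 mm. Origin: centre of its underside.
- jar: Bystander: loose closed amber jar, 70 mm across, 100 mm high. Origin: centre of its underside.
Things that resemble listed ones, but are neither listed nor needed, are in the scene too. Leave any green or yellow look-alike of the jack alone.

How it is judged:
On the way, in this order (a step that is already met when the one before it is completed fails the run):
1. the jack stands on the counter with its saddle under the lift point, its nose squarely home against the scale's base, the pan still down (horizontal distance between saddle and lift_point below 0.012 m and x of nose in the frame of scale above 0.029 m and angle between the x axis of jack and the x axis of scale, either way round below 0.14 rad and height (world z) of jack below 0.004 m and height (world z) of lift_point below 0.069 m and value of joint pump below 0.1 rad), for 0.2 s.
2. the handle is pressed fully down and the saddle has raised the pan (value of joint pump above 0.4 rad and height (world z) of lift_point above 0.08 m and contact force between saddle and pan above 1.5 N), for 0.2 s.
At the end, for the whole second after the job is handed in: Robot pushes the handle (over 1.5 N) and holds it down (over 0.40 rad); jack flat on the counter, within 0.16 rad of square, saddle within 14 mm of the lift point and carrying the pan (over 1.5 N), lift point above 80 mm, pan still and not touched by the robot (all of step 2 and horizontal distance between saddle and lift_point below 0.014 m and angle between the x axis of jack and the x axis of scale, either way round below 0.16 rad and height (world z) of jack below 0.004 m and linear speed of pan below 0.02 m/s and contact force between any of the fingers, the arm and handle above 1.5 N and contact force between each of the fingers, the arm and pan below 0.5 N); the arm keeps its last pose, push and grip.
It fails at once if the robot itself lifts the pan (height (world z) of lift_point above 0.07 m and contact force between any of the fingers, the arm and pan above 1 N).
It fails at once if the bowl, tube rack or jar is moved more than 30 mm (distance of any of bowl, tube_rack, jar from where it was at the start of the episode above 0.03 m).
It also fails if it takes over 56 s, if anything falls off the work surface, if the arm or the gripper's body presses on something with over 40 N, if the wrist force passes 120 N, or if a joint passes its speed limit or range.

### The arm

A 6-joint arm with a two-finger parallel gripper is mounted at the origin on the work surface. World frame = base frame: x ahead of the robot, y to its left, z up, the work surface at z = 0. Lengths are in m, angles in rad, forces in N, time in s.
With the tool pointing down it reaches from about 0.35 to 0.975 m from the base axis. Payload 4.9 kg.
Tool frame: the origin (TCP) lies between the finger pads; the fingertips stand 25 mm ahead of it and the grasp point (between the pads) lies 6 mm ahead of it (manip.tcp_to_tips is the z of the fingertips in the tool frame, in m); z points along the fingers, y is the line along which they close (so a half turn about z gives the same grasp; the last joint's range is limited). The gripper opens to 85 mm and grips with 20 to 120 N. Pads are 22 mm wide; open, the fingers measure 114 mm over their backs; the gripper's body (76 mm by 85 mm) begins 54 mm behind the grasp point. The pads swing forward as they close: fully open they stand 13 mm farther back than shut.
Start: joints at [1.207, 0.053, 1.613, -0, 1.476, -0.119], TCP at [0.151, 0.606, 0.256] pointing down, gripper open.
Joint ranges: [-3.01, 3.01], [-1.01, 2.22], [0.06, 2.58], [-1.02, 4.17], [0.09, 2.62], [-3.14, 3.14]. Speed limits (rad/s): [2.57, 2.57, 3.14, 3.14, 3.14, 3.14].

### API

Orientations are given as a unit quaternion [w, x, y, z].
In Python, from plant import manip gives the robot as it stands. The module is installed in compiled form; this text tells all that it offers.
- The arm moves only by the tool arm_command, never from a script. Its argument "moves" is a list of rows, each a list of 3 entries, a list of its own where there are three numbers: the opening, from -1 (shut) to 1 (fully open), then the shift along the tool's x, y, z in units of 0.15 m (1.0 is 0.15 m), then the turn about the tool's z in units of 2 pi rad (1.0 is 2 pi rad). A call has 1 to 20 rows; each row is the pose to reach, as a shift and turn from the pose commanded when the call began, along the tool's axes at that moment, turning the shorter way round; what a row does not reach only later rows make up. A row lasts 1/12 s, in which the tool goes at most 41.7 mm and 7.16 degrees, less where a joint would pass 70% of its speed; a pose out of reach is approached as far as the arm can. A call with a number of a shift or a turn outside -1 to 1 is refused whole. A call with a gripper value outside its range is refused whole. The fingers move at their own pace and stop on an object; the grip force is fixed at half the most. Time passes only in rows, so rows that repeat a pose let the fingers close. It gives the time, the measured TCP pose, the force, the opening and the grip force at its end, in the units of the state.
- manip.state(): the state, without advancing time (a new reading comes with each control period).
- manip.grab_frame(name): name is "scene" or "top" or "wrist"; returns a dict with "frame" (480x640x3 uint8, red, green, blue), "fx", "fy", "cx", "cy" (pixels), "R" (3x3) and "t" (3): a world point X has camera coordinates R X + t. Camera axes: x right, y down, z forward; pixel columns grow to the right and rows downward; lengths in m; the calibration is good to about 2 mm. A picture is of the moment at which its call begins. There is no depth.
- manip.job_done(): hands the job in; it is judged then, once.
Trained networks look in a picture, given as the dict that the camera call returned (one of the last four; its "shot" number tells which), for a name from the list of things; names that differ only in an ending like _2 or _b are one class to them, and where a whole thing is asked for, a point or a joint stands for the part that bears it (a point fixed in the world has none). Each returns a list of dicts, best first, with "confidence" (0 to 1); they miss things now and then, are a little off and sometimes report something else, mostly with a low value. They report only what shows in the picture. A call takes as long as a camera call. They do not tell look-alikes from the thing itself.
- manip.search_frame(picture, target): "extent" ([left, top, right, bottom] in pixels, round what is visible of it).
The state is a dict: "time": time; "joint_pos": joint angles; "joint_vel": joint speeds; "joint_efforts": joint torques, N m; "tool_pos": TCP position; "tool_rot": TCP orientation; "contact_force": force on the tool from outside, world axes, zero at the start; "ft_torque": the same for the moment, N m; "gripper_width": opening from 0.0 (shut) to 1.0 (fully open); "grasp_force": force on a finger pad.
Only numpy, scipy, OpenCV 4.12 (cv2) and the standard library are available. Lean on these libraries where they do the work, as an engineer would, in place of code of your own. Each camera call takes 0.05 s, during which the arm holds its last target. There are 200 camera calls.

## Working session

There is one attempt and no reset: what is moved stays moved. The work goes in short steps, Python scripts to look and compute and a tool call to move; the robot and the scene stay as the last step left them, time stands still between calls to the robot, and variables do not carry over. Pictures are saved under pics/ and viewed, at most 10 in all, crops included, and the job is handed in when it is done.

Besides the shell and the picture viewer there is one more tool, called after "Request:" by a JSON object that holds its "fn" and its "kwargs", one argument or row to a line. arm_command: Moves the arm, as the interface text tells. Shifts and turns lie within -1 to 1; 1 stands for 0.15 m of shift or 2 pi rad of turn. Its arguments: {"type":"object","properties":{"moves":{"type":"array"}},"required":["moves"]}

```bash
mkdir -p pics
cat > h.py <<'E'
import numpy as np, cv2
from plant import manip
def ray(f,u,v,z):
    R=np.array(f["R"]);t=np.array(f["t"]);c=-R.T@t
    d=R.T@np.array([(u-f["cx"])/f["fx"],(v-f["cy"])/f["fy"],1])
    return c+d*(z-c[2])/d[2]
def proj(f,X):
    p=np.array(f["R"])@np.array(X)+np.array(f["t"])
    return np.array([f["fx"]*p[0]/p[2]+f["cx"],f["fy"]*p[1]/p[2]+f["cy"]])
def save(f,n): cv2.imwrite("pics/"+n,f["frame"][:,:,::-1])
E
python3 - <<'E'
from h import *
s=manip.state();print(s)
ims=[]
for n in ("top","scene"):
    f=manip.grab_frame(n);save(f,n+"0.png");print(n,f["fx"],f["fy"],f["cx"],f["cy"],np.round(f["R"],3).tolist(),np.round(f["t"],3).tolist())
    for k in ("scale","jack","grip_post","saddle","handle","handle_pad","bowl","tube_rack","jar","lift_point"):
        try:
            for d in manip.search_frame(f,k)[:4]: print(k,np.round(d["extent"]).tolist(),round(d["confidence"],2))
        except Exception as e: print(k,e)
E
```

```text
{'time': 0.0, 'joint_pos': array([ 1.20698429e+00,  5.33679916e-02,  1.61426626e+00, -3.49897917e-06,
        1.47595924e+00, -1.18992310e-01]), 'joint_vel': array([ 0.00165584,  0.00026696,  0.00101816, -0.00103879,  0.00080354,
        0.00090262]), 'joint_efforts': array([-1.75155146e-03, -3.93661094e+01, -3.70183611e+01, -1.90007281e-04,
        6.93278213e-03,  2.87763434e-06]), 'tool_pos': array([0.15128697, 0.60584624, 0.25507261]), 'tool_rot': array([-2.37473200e-04,  1.22104163e-01,  9.92516787e-01, -9.71825354e-04]), 'contact_force': array([ 0.28044648, -0.09618566,  0.17912999]), 'ft_torque': array([-0.05230899, -0.06198991, -0.01050244]), 'grasp_force': 0.0, 'gripper_width': 0.9959975056349483}
top 504.56475445951537 504.56475445951537 328.8778657333909 243.2223219529019 [[-0.006, -1.0, -0.01], [-0.992, 0.007, -0.125], [0.125, 0.009, -0.992]] [-0.024, 0.42, 1.534]
scale [259.0, 79.0, 379.0, 184.0] 0.76
jack [444.0, 213.0, 486.0, 285.0] 0.93
jack [403.0, 287.0, 451.0, 363.0] 0.81
grip_post [445.0, 215.0, 488.0, 288.0] 0.8
grip_post [380.0, 204.0, 410.0, 279.0] 0.68
saddle 
[... 805 characters left out ...]
9.0, 258.0, 222.0] 0.69
grip_post [222.0, 151.0, 258.0, 222.0] 0.93
grip_post [212.0, 217.0, 267.0, 308.0] 0.81
grip_post [129.0, 196.0, 205.0, 287.0] 0.58
saddle [221.0, 280.0, 236.0, 291.0] 0.68
handle [240.0, 213.0, 262.0, 260.0] 0.88
handle [164.0, 196.0, 190.0, 239.0] 0.81
handle [231.0, 180.0, 244.0, 199.0] 0.49
handle [228.0, 331.0, 366.0, 472.0] 0.38
handle_pad [238.0, 217.0, 259.0, 258.0] 0.73
handle_pad [233.0, 177.0, 250.0, 199.0] 0.59
handle_pad [163.0, 196.0, 192.0, 238.0] 0.56
bowl [380.0, 302.0, 427.0, 346.0] 0.75
bowl [214.0, 217.0, 268.0, 311.0] 0.58
tube_rack [101.0, 306.0, 173.0, 361.0] 0.69
jar [464.0, 378.0, 503.0, 421.0] 0.87
lift_point [227.0, 332.0, 368.0, 473.0] 0.58
```

Run:
```python
import cv2
a=cv2.imread("pics/top0.png");cv2.imwrite("pics/topc.png",cv2.resize(a[70:370,160:500],None,fx=2.35,fy=2,interpolation=2)[:600,:800]) if 0 else cv2.imwrite("pics/topc.png",cv2.resize(a[70:370,150:510],None,fx=2,fy=2,interpolation=2))
b=cv2.imread("pics/scene0.png");cv2.imwrite("pics/scenec.png",cv2.resize(b[140:480,90:520],None,fx=1.7,fy=1.7,interpolation=2))
```

```text
(no output)
```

View pics/topc.png

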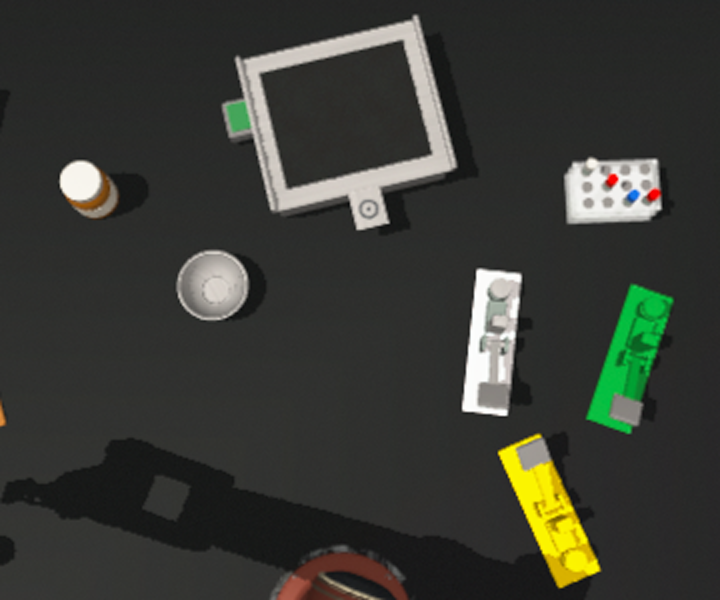

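View pics/scenec.png

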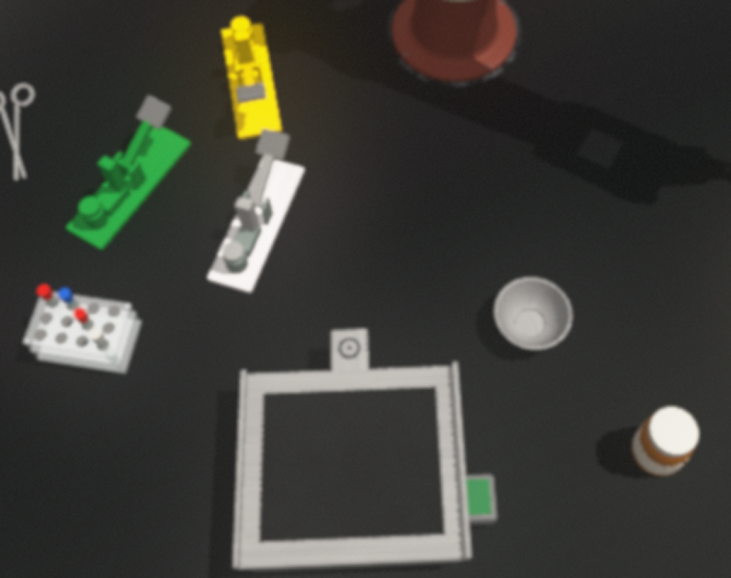

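The top crop shows three jacks. The white/metal one is near crop (493,340), full-frame pixel (396,240). The green look-alike is at (465,250) and the yellow one at (425,325). By the description I choose the white one. The tab mark is at full-frame pixel (334,174.5), with the bowl at (256,212) and the rack at (456,166).

Run:
```python
from h import *
f=manip.grab_frame("top");g=manip.grab_frame("scene")
T=lambda u,v,z:ray(f,150+u/2,70+v/2,z)
S=lambda u,v,z:ray(g,90+u/1.7,140+v/1.7,z)
r=lambda x:np.round(x,4)
print("saddle",r(T(501,290,.058)),r(S(236,250,.058)))
print("pad",r(T(493,395,.097)),r(S(273,145,.097)))
c=[r(T(*p,.01)) for p in((477,268),(522,272),(506,414),(462,411))];print("corners",c)
print("lens",[np.linalg.norm(c[i]-c[(i+1)%4]) for i in range(4)])
print("mark",r(T(368.5,209,.071)),r(S(349,348,.071)))
print("tab",[r(T(*p,.071)) for p in((348,194),(357,230),(388,223),(379,186))])
# pan lips at z .083: left and right outer ends
q=[T(*p,.083) for p in((238,58),(276,211),(455,168),(416,17))]
print("pan",[r(x) for x in q],[np.linalg.norm(q[i]-q[(i+1)%4]) for i in range(4)])
q=[S(*p,.083) for p in((244,371),(236,566),(469,556),(456,364))]
print("panS",[r(x) for x in q],[np.linalg.norm(q[i]-q[(i+1)%4]) for i in range(4)])
for n,u,v in(("bowl",213,285),("rack",613,190),("jar",82,182)):print(n,r(T(u,v,.045 if n=="bowl" else .08)))
# white plate segmentation
im=f["frame"][200:285,375:415].astype(int)
m=((im.min(2)>190)).astype(np.uint8);print(cv2.minAreaRect(cv2.findNonZero(m)))
```

```text
saddle [ 0.5007 -0.2459  0.058 ] [ 0.5102 -0.2377  0.058 ]
pad [ 0.3376 -0.2252  0.097 ] [ 0.3479 -0.2197  0.097 ]
corners [array([ 0.545 , -0.2154,  0.01  ]), array([ 0.538 , -0.2861,  0.01  ]), array([ 0.3147, -0.2555,  0.01  ]), array([ 0.3198, -0.1876,  0.01  ])]
lens [np.float64(0.07104568952441803), np.float64(0.2253868895920968), np.float64(0.06809126228819673), np.float64(0.2269094092363735)]
mark [ 0.6255 -0.045   0.071 ] [ 0.631  -0.0423  0.071 ]
tab [array([ 0.6494, -0.0137,  0.071 ]), array([ 0.5929, -0.0272,  0.071 ]), array([ 0.6034, -0.0745,  0.071 ]), array([ 0.6615, -0.0613,  0.071 ])]
pan [array([0.8636, 0.1552, 0.083 ]), array([0.6204, 0.0954, 0.083 ]), array([ 0.6852, -0.1771,  0.083 ]), array([ 0.9274, -0.1209,  0.083 ])] [np.float64(0.25046096183376426), np.float64(0.28002089122828994), np.float64(0.2486154052325941), np.float64(0.28339039389757087)]
panS [array([ 0.6938, -0.1717,  0.083 ]), array([ 0.9348, -0.1156,  0.083 ]), array([0.8694, 0.1602, 0.083 ]), array([0.6303, 0.105 , 0.083 ])] [np.float64(0.2474501435985932), np.float64(0.28342917219049385), np.float64(0.24535775330466927), np.float64(0.2838358590900105)]
bowl [0.5144 0.1956 0.045 ]
rack [ 0.6495 -0.4164  0.08  ]
jar [0.6692 0.3925 0.08  ]
((20.427398681640625, 40.939727783203125), (22.402545928955078, 70.97628784179688), 6.009005546569824)
```

Request:
{"fn": "arm_command", "kwargs": {
  "moves": [
    [1,[-1,-1,0],-0.018],
    [1,[-1,-1,0],-0.018],
    [1,[-1,-1,0],-0.018],
    [1,[-1,-1,0],-0.018],
    [1,[-1,-1,0],-0.018],
    [1,[-1,-1,0],-0.018]
  ]
}}

```text
time: 1.7
tool_pos: [0.2631, 0.4204, 0.2562]
tool_rot: [0.001, 0.068, 0.998, -0.001]
contact_force: [-0.5, 1.1, 0.7]
gripper_width: 0.998
grasp_force: 0.0
```

Request:
{"fn": "arm_command", "kwargs": {
  "moves": [
    [1,[-0.9,-1,0],0],
    [1,[-0.9,-1,0],0],
    [1,[-0.9,-1,0],0],
    [1,[-0.9,-1,0],0],
    [1,[-0.9,-1,0],0],
    [1,[-0.9,-1,0],0]
  ]
}}

```text
time: 2.2
tool_pos: [0.3775, 0.2542, 0.2566]
tool_rot: [0.001, 0.069, 0.998, -0.001]
contact_force: [0.7, 1.6, 0.5]
gripper_width: 1.003
grasp_force: 0.0
```

Request:
{"fn": "arm_command", "kwargs": {
  "moves": [
    [1,[-0.3,-1,0],0],
    [1,[-0.3,-1,0],0],
    [1,[-0.3,-1,0],0],
    [1,[-0.3,-1,0],0],
    [1,[-0.3,-1,0],0],
    [1,[-0.3,-1,0],0]
  ]
}}

```text
time: 2.7
tool_pos: [0.3999, 0.1027, 0.2565]
tool_rot: [0.0, 0.067, 0.998, 0.0]
contact_force: [-0.5, -0.1, -0.0]
gripper_width: 1.0
grasp_force: 0.0
```

Request:
{"fn": "arm_command", "kwargs": {
  "moves": [
    [1,[-0.3,-1,0],0],
    [1,[-0.3,-1,0],0],
    [1,[-0.3,-1,0],0],
    [1,[-0.3,-1,0],0],
    [1,[-0.3,-1,0],0]
  ]
}}

```text
time: 3.12
tool_pos: [0.4254, -0.0539, 0.2565]
tool_rot: [0.0, 0.068, 0.998, -0.001]
contact_force: [-0.3, 1.4, 0.1]
gripper_width: 1.0
grasp_force: 0.0
```

Request:
{"fn": "arm_command", "kwargs": {
  "moves": [
    [1,[-0.3,-1,0],0],
    [1,[-0.3,-1,0],0],
    [1,[-0.3,-1,0],0],
    [1,[-0.3,-1,0],0],
    [1,[-0.3,-1,0],0],
    [1,[-0.3,-1,0],0]
  ]
}}

```text
time: 3.62
tool_pos: [0.4503, -0.2054, 0.256]
tool_rot: [-0.0, 0.066, 0.998, 0.001]
contact_force: [-0.3, 0.1, -0.5]
gripper_width: 1.001
grasp_force: 0.0
```

Run:
```python
from h import *
f=manip.grab_frame("wrist");save(f,"w1.png");s=manip.state();print(s["tool_pos"],s["tool_rot"])
import pickle;pickle.dump(f,open("w1.pkl","wb"))
for k in("grip_post","saddle","handle_pad"):
    for d in manip.search_frame(f,k)[:2]: print(k,np.round(d["extent"]).tolist(),round(d["confidence"],2))
```

```text
[ 0.45015088 -0.20451568  0.25597831] [-3.11454504e-04  6.51811490e-02  9.97873158e-01  6.93876286e-04]
grip_post [0.0, 54.0, 110.0, 292.0] 0.85
grip_post [154.0, 0.0, 232.0, 38.0] 0.7
saddle [8.0, 261.0, 48.0, 292.0] 0.87
saddle [260.0, 257.0, 295.0, 294.0] 0.75
handle_pad [2.0, 56.0, 40.0, 190.0] 0.84
handle_pad [228.0, 44.0, 297.0, 186.0] 0.59
```

View pics/w1.png

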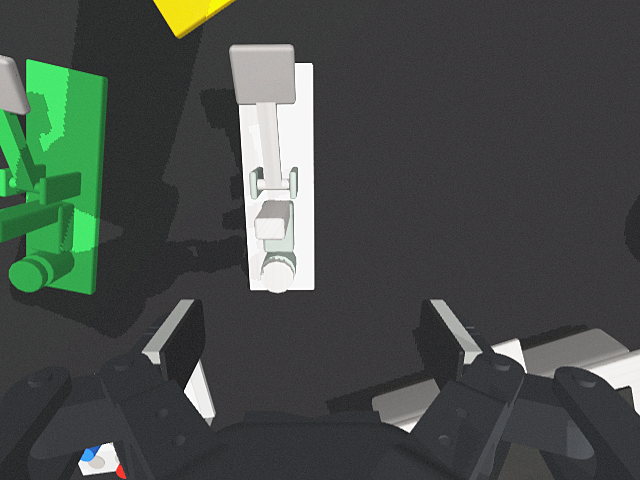

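The wrist view confirms the white metal jack. Its post top is at (269,226), saddle at (277,280), pad at (263,74), and front plate corners at (250,290) and (314,290). Green is clear to the left.

Run:
```python
from h import *;import pickle
f=pickle.load(open("w1.pkl","rb"));r=lambda x:np.round(x,4)
print("campos",r(-np.array(f["R"]).T@f["t"]))
print("post top",[r(ray(f,u,v,.1)) for u,v in((255,238),(285,238),(287,216),(256,215),(269.5,228))])
print("saddle",r(ray(f,278,280,.058)))
a,b,c=[ray(f,u,v,.01) for u,v in((250,290),(314,290),(313,63))];print("plate",r(a),r(b),r(c),np.linalg.norm(a-b),np.linalg.norm(b-c))
d=b-c;yaw=np.arctan2(d[1],d[0]);e=np.array([np.cos(yaw),np.sin(yaw),0]);mid=(a+b)/2
print("yaw",yaw,"saddle0",r(mid-.035*e),"post",r(mid-.093*e))
print("pad",r(ray(f,263,74,.097)))
im=f["frame"].astype(int);
for v in (80,110,150,250,285):
    row=np.where(im[v,225:330].min(1)>130)[0]+225;print(v,row.min(),row.max())
```

```text
campos [ 0.3786 -0.1956  0.3733]
post top [array([ 0.4552, -0.2497,  0.1   ]), array([ 0.4582, -0.2265,  0.1   ]), array([ 0.441 , -0.2223,  0.1   ]), array([ 0.4371, -0.2457,  0.1   ]), array([ 0.4487, -0.2371,  0.1   ])]
saddle [ 0.51   -0.2439  0.058 ]
plate [ 0.5376 -0.2831  0.01  ] [ 0.5467 -0.2145  0.01  ] [ 0.3239 -0.1864  0.01  ] 0.06927400906145048 0.22462117620085442
yaw -0.12524235620534505 saddle0 [ 0.5075 -0.2444  0.01  ] post [ 0.4499 -0.2372  0.01  ]
pad [ 0.3394 -0.2239  0.097 ]
80 234 312
110 239 312
150 241 313
250 248 313
285 250 314
```

Request:
{"fn": "arm_command", "kwargs": {
  "moves": [
    [1,[-0.02,-0.216,0],0],
    [1,[-0.02,-0.216,0.3],0],
    [1,[-0.02,-0.216,0.6],0],
    [1,[-0.02,-0.216,0.9],0],
    [1,[-0.02,-0.216,0.9],0],
    [1,[-0.02,-0.216,0.9],0]
  ]
}}

```text
time: 4.32
tool_pos: [0.446, -0.2355, 0.1175]
tool_rot: [-0.004, 0.065, 0.998, 0.002]
contact_force: [0.0, -0.7, 0.5]
gripper_width: 1.0
grasp_force: 0.0
```

Request:
{"fn": "arm_command", "kwargs": {
  "moves": [
    [1,[0,0,0.2],0],
    [1,[0,0,0.2],0],
    [0.2,[0,0,0.2],0],
    [-0.3,[0,0,0.2],0],
    [-1,[0,0,0.2],0],
    [-1,[0,0,0.2],0],
    [-1,[0,0,0.2],0],
    [-1,[0,0,0.2],0],
    [-1,[0,0,0.2],0],
    [-1,[0,0,0.2],0]
  ]
}}

```text
time: 5.15
tool_pos: [0.4491, -0.2385, 0.0929]
tool_rot: [0.001, 0.066, 0.998, -0.0]
contact_force: [-1.7, 2.3, 6.2]
gripper_width: 0.271
grasp_force: 60.2
```

Request:
{"fn": "arm_command", "kwargs": {
  "moves": [
    [-1,[0,0,-0.04],0],
    [-1,[0,0,-0.08],0],
    [-1,[-0.01,0.1,-0.08],-0.01],
    [-1,[-0.02,0.2,-0.08],-0.02],
    [-1,[-0.04,0.35,-0.08],-0.03],
    [-1,[-0.06,0.5,-0.08],-0.04],
    [-1,[-0.08,0.6,-0.08],-0.05],
    [-1,[-0.1,0.7,-0.08],-0.0575],
    [-1,[-0.1,0.7,-0.08],-0.0575],
    [-1,[-0.1,0.7,-0.08],-0.0575]
  ]
}}

```text
time: 5.98
tool_pos: [0.4757, -0.1352, 0.1019]
tool_rot: [-0.001, -0.115, 0.993, 0.001]
contact_force: [-0.3, -1.1, -9.1]
gripper_width: 0.274
grasp_force: 60.5
```

```bash
cat >> h.py <<'E'
def shift(dx,dy,dz=0):
    from scipy.spatial.transform import Rotation as Ro
    q=manip.state()["tool_rot"];M=Ro.from_quat([q[1],q[2],q[3],q[0]]).as_matrix()
    return np.round(M.T@[dx,dy,dz]/.15,3),np.round(np.arctan2(M[1,0],M[0,0]),4)
E
python3 - <<'E'
from h import *
s=manip.state();p=s["tool_pos"];print(p,s["contact_force"])
f=manip.grab_frame("top")
cv2.imwrite("pics/t2.png",cv2.resize(f["frame"][120:290,290:430,::-1],None,fx=3.5,fy=3.5,interpolation=2))
g=manip.grab_frame("wrist");save(g,"w2.png")
import pickle;pickle.dump((f,g),open("v2.pkl","wb"))
print(shift(.5026-p[0],-.073-p[1]))
E
```

```text
[ 0.47568433 -0.13519118  0.10185515] [-0.3362031  -1.10094429 -9.07625116]
(array([-0.269,  0.363, -0.   ]), np.float64(-2.9126))
```

View pics/t2.png

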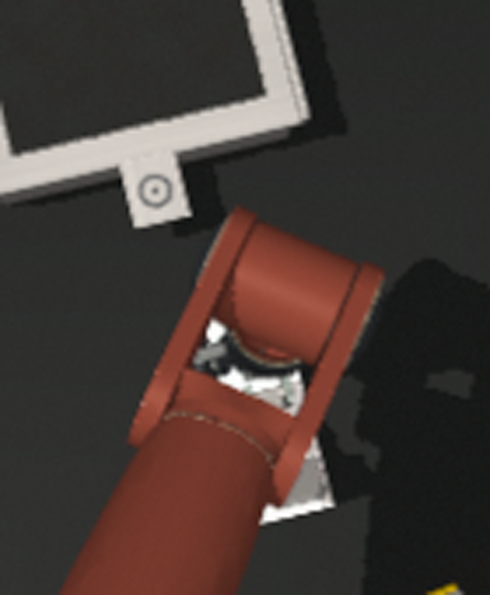

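View pics/w2.png

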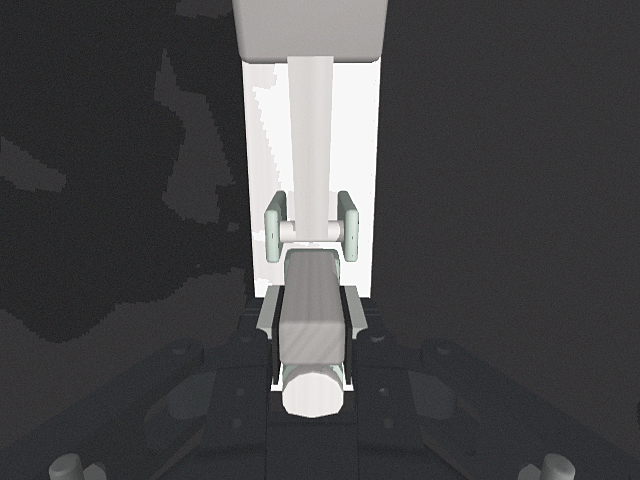

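Request:
{"fn": "arm_command", "kwargs": {
  "moves": [
    [-1,[-0.07,0.09,0],0],
    [-1,[-0.14,0.18,0],0],
    [-1,[-0.21,0.28,0],0],
    [-1,[-0.27,0.365,0],0],
    [-1,[-0.27,0.365,0],0],
    [-1,[-0.27,0.365,0.03],0],
    [-1,[-0.27,0.365,0.06],0],
    [-1,[-0.27,0.365,0.06],0]
  ]
}}

```text
time: 6.75
tool_pos: [0.5032, -0.0743, 0.0932]
tool_rot: [-0.001, -0.114, 0.993, 0.0]
contact_force: [-0.8, 0.8, -8.3]
gripper_width: 0.271
grasp_force: 61.2
```

Run:
```python
from h import *;import pickle
f,g=pickle.load(open("v2.pkl","rb"))
print("saddle at v2",ray(g,312,388,.058+.01))
print("mark",ray(f,333.9,173.9,.071))
s=manip.state();p=s["tool_pos"];print(p,s["contact_force"],shift(0,0))
e=np.array([np.cos(.231),np.sin(.231)]);n=np.array([-e[1],e[0]]);d=p[:2]-[.627,-.044];print("along",d@e,"lat",d@n)
```

```text
saddle at v2 [ 0.52524488 -0.12379005  0.068     ]
mark [ 0.6274255  -0.04389928  0.071     ]
[ 0.50320347 -0.07434889  0.09322035] [-0.7956255   0.76328034 -8.27295868] (array([0., 0., 0.]), np.float64(-2.9134))
along -0.1274566525206668 lat -0.001199408571649782
```

Request:
{"fn": "arm_command", "kwargs": {
  "moves": [
    [-1,[0,0.008,0.015],0],
    [-1,[0,0.008,0.02],0],
    [-1,[0,0.008,0.02],0]
  ]
}}

```text
time: 7.0
tool_pos: [0.5035, -0.074, 0.0929]
tool_rot: [-0.001, -0.114, 0.993, -0.001]
contact_force: [-6.1, -1.7, 2.3]
gripper_width: 0.269
grasp_force: 62.7
```

Request:
{"fn": "arm_command", "kwargs": {
  "moves": [
    [-1,[-0.06,0,0],0],
    [-1,[-0.12,0,0],0],
    [-1,[-0.18,0,0],0],
    [-1,[-0.24,0,0],0],
    [-1,[-0.3,0,0],0],
    [-1,[-0.35,0,0],0],
    [-1,[-0.37,0,0],0],
    [-1,[-0.37,0,0],0]
  ]
}}

```text
time: 7.67
tool_pos: [0.5587, -0.0609, 0.0929]
tool_rot: [0.001, -0.114, 0.993, -0.001]
contact_force: [-3.7, -1.7, 2.0]
gripper_width: 0.274
grasp_force: 62.7
```

Request:
{"fn": "arm_command", "kwargs": {
  "moves": [
    [-1,[-0.02,0,0],0],
    [-1,[-0.04,0,0],0],
    [-1,[-0.04,0,0],0]
  ]
}}

```text
time: 7.92
tool_pos: [0.5637, -0.0595, 0.0929]
tool_rot: [0.0, -0.114, 0.993, -0.001]
contact_force: [-5.6, -2.8, 4.2]
gripper_width: 0.27
grasp_force: 63.1
```

Request:
{"fn": "arm_command", "kwargs": {
  "moves": [
    [-1,[-0.015,0,0],0],
    [-1,[-0.03,0,0],0],
    [-1,[-0.03,0,0],0]
  ]
}}

```text
time: 8.17
tool_pos: [0.5679, -0.0585, 0.0929]
tool_rot: [-0.0, -0.114, 0.993, -0.001]
contact_force: [-6.7, -1.8, 4.9]
gripper_width: 0.27
grasp_force: 63.0
```

Request:
{"fn": "arm_command", "kwargs": {
  "moves": [
    [-1,[-0.01,0,0],0],
    [-1,[-0.02,0,0],0],
    [-1,[-0.02,0,0],0]
  ]
}}

```text
time: 8.42
tool_pos: [0.5706, -0.0578, 0.0929]
tool_rot: [-0.0, -0.114, 0.993, -0.001]
contact_force: [-7.3, -2.8, 5.3]
gripper_width: 0.273
grasp_force: 63.0
```

Request:
{"fn": "arm_command", "kwargs": {
  "moves": [
    [-1,[-0.01,0,0],0],
    [-1,[-0.02,0,0],0],
    [-1,[-0.02,0,0],0]
  ]
}}

```text
time: 8.67
tool_pos: [0.5712, -0.0575, 0.0932]
tool_rot: [-0.004, -0.114, 0.993, -0.001]
contact_force: [-19.9, -4.0, 14.3]
gripper_width: 0.267
grasp_force: 64.3
```

Request:
{"fn": "arm_command", "kwargs": {
  "moves": [
    [-1,[-0.01,0,0],0],
    [-1,[-0.02,0,0],0],
    [-1,[-0.02,0,0],0]
  ]
}}

```text
time: 8.92
tool_pos: [0.5719, -0.0574, 0.0938]
tool_rot: [-0.008, -0.114, 0.993, -0.001]
contact_force: [-31.1, -4.5, 24.6]
gripper_width: 0.273
grasp_force: 65.7
```

Request:
{"fn": "arm_command", "kwargs": {
  "moves": [
    [-1,[0.025,0,0],0],
    [-1,[0.025,0,0],0],
    [-1,[0.025,0,0],0],
    [-1,[0.025,0,0],0]
  ]
}}

```text
time: 9.25
tool_pos: [0.571, -0.0576, 0.093]
tool_rot: [-0.003, -0.114, 0.993, -0.001]
contact_force: [-16.4, -2.7, 10.4]
gripper_width: 0.274
grasp_force: 63.9
```

Run:
```python
from h import *;import pickle
f=manip.grab_frame("top")
cv2.imwrite("pics/t3.png",cv2.resize(f["frame"][120:290,290:430,::-1],None,fx=3.5,fy=3.5,interpolation=2))
g=manip.grab_frame("scene");cv2.imwrite("pics/s3.png",cv2.resize(g["frame"][200:400,200:400,::-1],None,fx=3,fy=3,interpolation=2))
pickle.dump((f,g),open("v3.pkl","wb"))
```

```text
(no output)
```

View pics/s3.png

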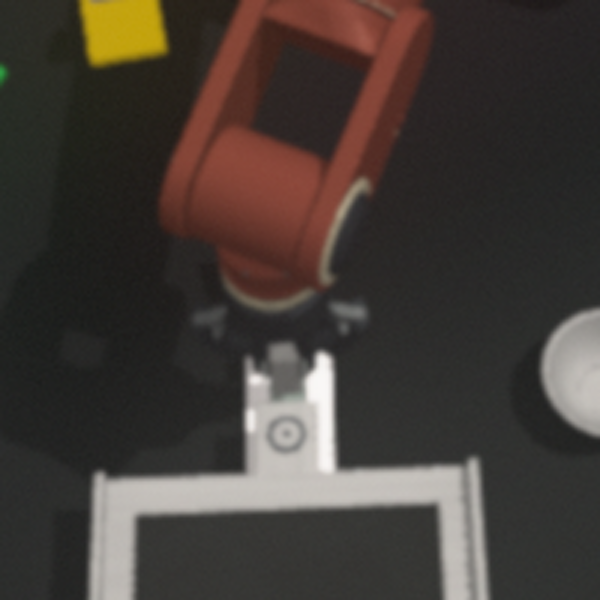

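The jack is under the tab and its plate runs up to the scale base. At row 420 the plate edges are at crop x of about 247 and 335, and the mark is at (286,434).

Run:
```python
from h import *;import pickle
f,g=pickle.load(open("v3.pkl","rb"))
S=lambda u,v,z:ray(g,200+(u+.5)/3-.5,200+(v+.5)/3-.5,z)
m=S(286,434,.071);a=S(247,420,.01);b=S(335,420,.01)
e=np.array([np.cos(.231),np.sin(.231)]);n=np.array([-e[1],e[0]])
print(m,a,b,"lat edges",(a-m)[:2]@n,(b-m)[:2]@n)
p=manip.state()["tool_pos"];print("tool lat vs scene mark",(p-m)[:2]@n,"along",(p-m)[:2]@e, "vs top",(p[:2]-[.627,-.044])@n)
```

```text
[ 0.63028258 -0.04312957  0.071     ] [ 0.60238412 -0.08463947  0.01      ] [ 0.5887931  -0.01427496  0.01      ] lat edges -0.034019930158859533 0.037587234177575424
tool lat vs scene mark -0.00048557910359123095 along -0.06104131506151834 vs top -0.00038981832097831695
```

Request:
{"fn": "arm_command", "kwargs": {
  "moves": [
    [-1,[0.012,0,0],0],
    [-1,[0.012,0,0],0],
    [0,[0.012,0,0],0],
    [1,[0.012,0,0],0],
    [1,[0.012,0,0],0],
    [1,[0.012,0,0],0],
    [1,[0.012,0,0],0],
    [1,[0.012,0,0],0]
  ]
}}

```text
time: 10.02
tool_pos: [0.5714, -0.0567, 0.0914]
tool_rot: [0.0, -0.115, 0.993, -0.0]
contact_force: [0.5, 0.0, 1.2]
gripper_width: 1.002
grasp_force: 0.0
```

Request:
{"fn": "arm_command", "kwargs": {
  "moves": [
    [1,[0,0,-0.15],0],
    [1,[0,0,-0.3],0],
    [1,[0,0,-0.45],0],
    [1,[0,0,-0.45],0],
    [0,[0.25,0,-0.45],0],
    [-1,[0.5,0,-0.45],0],
    [-1,[0.72,0,-0.45],0],
    [-1,[0.72,0,-0.45],0],
    [-1,[0.72,0,-0.45],0],
    [-1,[0.72,0,-0.45],0]
  ]
}}

```text
time: 10.85
tool_pos: [0.4665, -0.0813, 0.1589]
tool_rot: [0.001, -0.114, 0.993, -0.0]
contact_force: [-0.3, 0.5, -0.1]
gripper_width: 0.143
grasp_force: 0.0
```

Run:
```python
from h import *;import pickle
g=manip.grab_frame("scene");cv2.imwrite("pics/s4.png",cv2.resize(g["frame"][200:400,200:400,::-1],None,fx=3,fy=3,interpolation=2))
w=manip.grab_frame("wrist");save(w,"w4.png");pickle.dump((w,g),open("v4.pkl","wb"))
s=manip.state();p=s["tool_pos"];print(p,s["contact_force"],s["gripper_width"],manip.tcp_to_tips,shift(0,0))
e=np.array([np.cos(.231),np.sin(.231)]);n=np.array([-e[1],e[0]]);d=p[:2]-[.627,-.044];print(d@e,d@n)
im=np.hstack([cv2.resize(g["frame"][200:400,200:400],(400,400)),cv2.resize(w["frame"],(400,300))[:,:].copy() if 0 else cv2.copyMakeBorder(cv2.resize(w["frame"],(400,300)),0,100,0,0,0)])
cv2.imwrite("pics/c4.png",im[:,:,::-1])
```

```text
[ 0.46715136 -0.08128601  0.15922715] [ 0.31436196 -0.43184781  0.1062955 ] 0.001589132056966963 0.025 (array([0., 0., 0.]), np.float64(-2.9116))
-0.16413939735929417 0.0003019024377595922
```

View pics/c4.png

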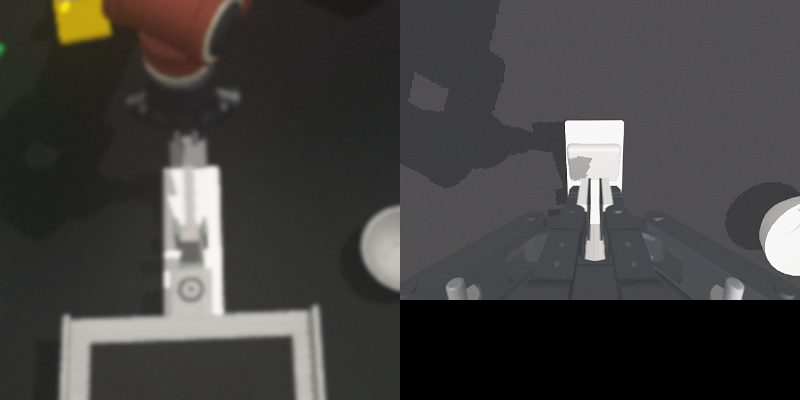

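The jack sits square at the base, and the shut fingers are just above the pad, centred laterally. Next I press along the pad's arc.

Request:
{"fn": "arm_command", "kwargs": {
  "moves": [
    [-1,[0.03,0,0.1],0],
    [-1,[0.03,0,0.2],0],
    [-1,[0.03,0,0.23],0],
    [-1,[0.04,0,0.26],0],
    [-1,[0.05,0,0.29],0],
    [-1,[0.06,0,0.32],0],
    [-1,[0.065,0,0.35],0],
    [-1,[0.07,0,0.38],0],
    [-1,[0.075,0,0.41],0],
    [-1,[0.08,0,0.44],0],
    [-1,[0.085,0,0.47],0],
    [-1,[0.085,0,0.47],0]
  ]
}}

```text
time: 11.95
tool_pos: [0.4541, -0.0846, 0.0895]
tool_rot: [-0.0, -0.115, 0.993, -0.001]
contact_force: [-4.4, -0.6, 9.2]
gripper_width: 0.004
grasp_force: 4.6
```

Request:
{"fn": "arm_command", "kwargs": {
  "moves": [
    [-1,[0.005,0,0.02],0],
    [-1,[0.005,0,0.04],0],
    [-1,[0.005,0,0.055],0],
    [-1,[0.005,0,0.065],0],
    [-1,[0.005,0,0.065],0],
    [-1,[0.005,0,0.065],0]
  ]
}}

```text
time: 12.45
tool_pos: [0.4534, -0.0849, 0.0815]
tool_rot: [-0.001, -0.115, 0.993, -0.0]
contact_force: [-10.4, 1.2, 18.1]
gripper_width: 0.002
grasp_force: 9.4
```

Request:
{"fn": "arm_command", "kwargs": {
  "moves": [
    [-1,[0.005,0,0.005],0],
    [-1,[0.005,0,0.005],0],
    [-1,[0.005,0,0.005],0],
    [-1,[0.005,0,0.005],0],
    [-1,[0.005,0,0.005],0],
    [-1,[0.005,0,0.005],0]
  ]
}}

```text
time: 12.95
tool_pos: [0.4534, -0.0849, 0.0814]
tool_rot: [0.0, -0.115, 0.993, -0.0]
contact_force: [-10.2, 2.1, 19.4]
gripper_width: -0.003
grasp_force: 10.3
```

Run:
```python
from h import *
g=manip.grab_frame("scene");t=manip.grab_frame("top");w=manip.grab_frame("wrist")
im=np.hstack([cv2.resize(g["frame"][200:400,200:400],(400,400)),cv2.copyMakeBorder(cv2.resize(w["frame"],(400,300)),0,100,0,0,0)])
cv2.imwrite("pics/c5.png",im[:,:,::-1]);s=manip.state();print(s["time"],s["tool_pos"],s["contact_force"])
```

```text
13.1 [ 0.45338739 -0.08490618  0.08142823] [-8.70325186  3.00872337 20.15666745]
```

View pics/c5.png

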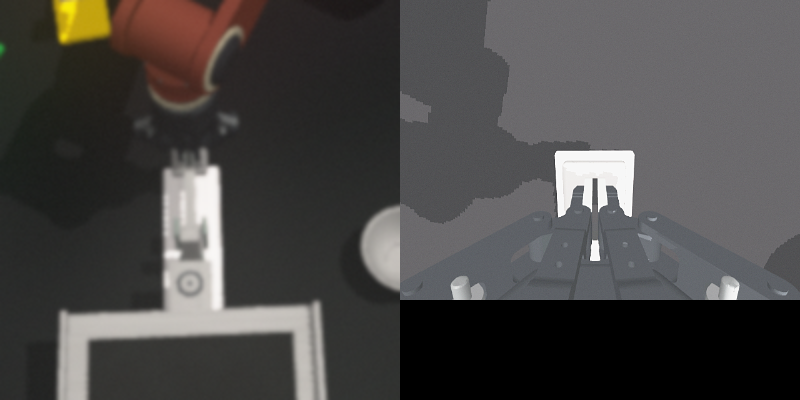

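The mark and the pan front have moved up in the picture, from (191,289) to (190,283). The pad is against its stop: the fingertips are at 56 mm, and pushing further only raised the force. Handing in.

```bash
python3 -c "
from plant import manip
print(manip.job_done())"
```

```text
the job is handed in; nothing more can be done
None
```

The jack is home under the lift point, and I handed the job in with the handle held down on its stop and the pan raised on the jack. The hand-in returned no verdict. I did not measure the final pan height precisely; the last image shows a rise of about 20 mm.

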